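# Rack the control boards and call for pick-up

## Task

Take every green control board out of the blue crate and stand each in its own slot of the white foam rack: fully home, within the rack's width, heatsink end up and heatsink facing the robot. Leave the fan, the transformer, the relay and the bus bar in the crate (move them about in it as needed). When all the boards stand in the rack, press the red call button fully down and let it go; disturb nothing else on the bench.

Things in the scene. Friction and masses are not known exactly. Their poses are not given: they have to be found in the camera images.
- crate: blue open crate, fixed, 320 x 380 x 55 mm outside (x, y, z), walls and floor 6 mm thick. Origin at the centre of its underside; its inner floor is 6 mm higher. The boards and other parts lie in it.
- rack: white foam rack, fixed, 160 mm wide (y), five slots along y, 53 mm apart in x, open at both ends, 14 mm wide, 45 mm deep; going up they lean 25 deg from vertical towards +x. Origin: centre line of the underside below slot 3; slot floors 16 mm above it, divider tops 50 to 64 mm; it spans x = -150 to +190. A board nearer the robot is in the way of a gripper coming from there: fill from slot 5 to 1.
- slot1 (a point): middle of the floor of slot 1 of the foam rack (nearest the robot); its axes are the rack's (y along the slot, z up). A board that is fully home has its origin 59 mm above this floor point (and its own x axis 25 deg from vertical).
- slot2 (a point): middle of the floor of slot 2 of the foam rack (counted from the robot); its axes are the rack's (y along the slot, z up). A board that is fully home has its origin 59 mm above this floor point (and its own x axis 25 deg from vertical).
- slot3 (a point): middle of the floor of slot 3 of the foam rack (counted from the robot); its axes are the rack's (y along the slot, z up). A board that is fully home has its origin 59 mm above this floor point (and its own x axis 25 deg from vertical).
- slot4 (a point): middle of the floor of slot 4 of the foam rack (counted from the robot); its axes are the rack's (y along the slot, z up). A board that is fully home has its origin 59 mm above this floor point (and its own x axis 25 deg from vertical).
- slot5 (a point): middle of the floor of slot 5 of the foam rack (farthest from the robot); its axes are the rack's (y along the slot, z up). A board that is fully home has its origin 59 mm above this floor point (and its own x axis 25 deg from vertical).
- board1: control board: green circuit board 130 x 70 x 8 mm (x, y, z), 0.18 kg, with an aluminium heatsink block 44 x 34 x 30 mm (x, y, z) on it, centred at x = +30, y = 0, z = 8 to 38, near its top end (+x); a white strip marks the bottom end (-x). Origin: centre of the underside, z out of the heatsink side. Grip the block across y. A black fan lies on its bottom half at the start.
- board2: control board: green circuit board 130 x 70 x 8 mm (x, y, z), 0.18 kg, with an aluminium heatsink block 44 x 34 x 30 mm (x, y, z) on it, centred at x = +30, y = 0, z = 8 to 38, near its top end (+x); a white strip marks the bottom end (-x). Origin: centre of the underside, z out of the heatsink side. Grip the block across y. A small transformer lies on its bottom half at the start.
- board3: control board: green circuit board 130 x 70 x 8 mm (x, y, z), 0.18 kg, with an aluminium heatsink block 44 x 34 x 30 mm (x, y, z) on it, centred at x = +30, y = 0, z = 8 to 38, near its top end (+x); a white strip marks the bottom end (-x). Origin: centre of the underside, z out of the heatsink side. Grip the block across y. Absent in some runs.
- board4: control board: green circuit board 130 x 70 x 8 mm (x, y, z), 0.18 kg, with an aluminium heatsink block 44 x 34 x 30 mm (x, y, z) on it, centred at x = +30, y = 0, z = 8 to 38, near its top end (+x); a white strip marks the bottom end (-x). Origin: centre of the underside, z out of the heatsink side. Grip the block across y. Absent in some runs.
- board5: control board: green circuit board 130 x 70 x 8 mm (x, y, z), 0.18 kg, with an aluminium heatsink block 44 x 34 x 30 mm (x, y, z) on it, centred at x = +30, y = 0, z = 8 to 38, near its top end (+x); a white strip marks the bottom end (-x). Origin: centre of the underside, z out of the heatsink side. Grip the block across y. Absent in some runs.
- fan: black cooling fan, 60 x 60 x 25 mm (x, y, z), 0.08 kg; origin at the centre of its underside. At the start it lies on board1. Clutter: belongs in the crate.
- transformer: small transformer, dark steel core with copper winding and yellow label, 60 x 54 x 38 mm (x, y, z), about 0.3 kg; origin at the centre of its underside. At the start it lies on board2. Clutter: belongs in the crate.
- relay: white relay block, 56 x 44 x 34 mm (x, y, z), 0.12 kg; origin at the centre of its underside. Clutter in the crate, stays there.
- busbar: copper bus bar, 150 x 22 x 12 mm (x, y, z), 0.25 kg; origin at the centre of its underside. Clutter in the crate, stays there.
- call (a joint): travel of the red call button (40 mm across, on a yellow housing on the bench), in m: 0 up, 0.006 fully pressed. It springs back; fully down takes 5 N.
- call_top (a point): centre of the call button's top face; it is pressed straight down.
- screwdriver: bystander: orange-handled screwdriver, 200 mm, lying on the bench; origin under its middle
- carton: bystander: yellow box 90 x 70 x 50 mm on the bench; origin at the centre of its underside
- flux: bystander: small white bottle, 48 mm across, 100 mm tall; origin at the centre of its underside
Not all that is in view belongs to the job. Leave any purple look-alike of the board2 alone.

How it is judged:
By the outcome, as a careful person would: the job done as asked, in the order asked, and still so for the second after the job is handed in, with the robot touching nothing.
Of board3, board4, board5 only 1 to 3 are there at a start; the rules pass over those that are not, and their reading is None.
At some moment in a run one of relay, fan, transformer may be knocked a few centimetres aside while the robot is not near it.
It also fails if it takes over 210 s, if anything falls off the work surface, if the arm or the gripper's body presses on something with over 40 N, if the wrist force passes 120 N, or if a joint passes its speed limit or range.

## Robot

A 6-joint arm with a two-finger parallel gripper is mounted at the origin on the work surface. World frame = base frame: x ahead of the robot, y to its left, z up, the work surface at z = 0. Lengths are in m, angles in rad, forces in N, time in s.
With the tool pointing down it reaches from about 0.275 to 0.875 m from the base axis. Payload 12.5 kg.
Tool frame: the origin (TCP) lies at the very end of the fingers, on their centre line; the grasp point (between the pads) lies 19 mm behind it; x points along the fingers, y is the direction in which the jaws open and shut, and the axes are right-handed (so a half turn about x gives the same grasp; the last joint's range is limited). The gripper opens to 85 mm and grips with 20 to 120 N. Pads are 22 mm wide; open, the fingers measure 114 mm over their backs; the gripper's body (76 mm by 85 mm) begins 54 mm behind the grasp point. The pads swing forward as they close: fully open they stand 13 mm farther back than shut.
Start: joints at [-1.239, 0.351, 1.652, -0, 1.139, -0.085], TCP at [0.223, -0.503, 0.231] pointing down, gripper open.
Joint ranges: [-2.75, 2.75], [-0.79, 2.1], [0.01, 2.65], [-1.57, 4.71], [0.07, 3.14], [-2.87, 2.87]. Speed limits (rad/s): [2.22, 2.22, 2.79, 3.14, 3.14, 3.14].

## Interface

Orientations are given as a 3x3 rotation matrix whose columns are the frame's x, y, z axes.
In Python, from bench import manip gives the robot as it stands. Calls block until the motion is done:
- manip.move_ptp(position, orientation): joint-space move of the TCP to a pose.
- manip.move_l(position, attitude=None, max_speed=0.15): straight line of the TCP; attitude=None keeps the orientation; max_speed is the mean speed in m/s.
- manip.move_j(angles): joint-space move.
- manip.set_gripper(opening, effort=None): opening from 0.0 (shut) to 1.0 (fully open); effort is the grip in N (None keeps the last); returns when the fingers have stopped.
- manip.dwell(seconds).
- manip.inverse_kinematics(position, orientation): joint angles nearest the present ones, or None.
- manip.grab_frame(name): name is "scene" or "top" or "wrist"; returns (picture, depth): 420x560x3 uint8, red, green, blue; 420x560 float32, m along the optical axis (not along the pixel's ray), 0 where there is no reading.
- manip.get_calibration(name): a dict with "camera_matrix" (3x3 intrinsics, pixels), "R" (3x3) and "t" (3): a world point X has camera coordinates R X + t. Camera axes: x right, y down, z forward; pixel columns grow to the right and rows downward; lengths in m; the calibration is good to about 2 mm. A picture is of the moment at which its call begins: read the wrist's pose just before it. get_calibration takes no time and is no camera call; for the wrist camera it gives the pose at the moment of the call.
A pose or a line that the arm cannot do raises manip.Unreachable and nothing moves.
- manip.sign_off(): hands the job in, once; it reports no verdict.
Trained networks look in the newest picture that a camera, given by its name, has taken for a name from the list of things; names that differ only in an ending like _2 or _b are one class to them, and where a whole thing is asked for, a point or a joint stands for the part that bears it (a point fixed in the world has none). Each returns a list of dicts, best first, with "confidence" (0 to 1); they miss things now and then, are a little off and sometimes report something else, mostly with a low value. They report only what shows in the picture. A call takes as long as a camera call. They do not tell look-alikes from the thing itself.
- manip.look_for(camera, name): "at" ([x, y, z] in m, in world coordinates, good to about 4 mm: the middle of the surface that is visible of it).
Readings, each from a call of its own:
- manip.current_time(): time.
- manip.current_qpos(): joint angles.
- manip.current_joint_vel(): joint speeds.
- manip.current_joint_torque(): joint torques, N m.
- manip.current_ee_pos(): TCP position.
- manip.current_tcp_rot(): TCP orientation.
- manip.current_force(): force on the tool from outside, world axes, zero at the start.
- manip.current_ft_torque(): the same for the moment, N m.
- manip.current_grip_width(): opening from 0.0 (shut) to 1.0 (fully open).
Only numpy, scipy, OpenCV 4.12 (cv2) and the standard library are available. Lean on these libraries where they do the work, as an engineer would, in place of code of your own. Each camera call takes 0.05 s, during which the arm holds its last target. There are 200 camera calls.

## Working session

There is one attempt and no reset: what is moved stays moved. The work goes in short steps, each a Python script; the robot and the scene stay as the last script left them, time stands still between calls to the robot, and variables do not carry over. Pictures are saved under pics/ and viewed, about 12 in all and at most 16, crops included, and the job is handed in when it is done.

```bash
ls; mkdir -p pics; python3 - <<'E'
from bench import manip
import cv2,numpy as np
print(manip.current_time())
for c in("scene","top"):
    p,d=manip.grab_frame(c); cv2.imwrite(f"pics/{c}0.png",p[:,:,::-1]); np.save(f"pics/{c}0.npy",d)
    k=manip.get_calibration(c); print(c,k["camera_matrix"].tolist(),np.round(k["R"],3).tolist(),np.round(k["t"],3).tolist())
    for n in ["board1","fan","transformer","relay","busbar","rack","crate","call","screwdriver","carton","flux"]:
        for r in manip.look_for(c,n): print(n,np.round(r["at"],3),round(r["confidence"],2))
print(manip.current_time())
E
```

```text
pics
0.0
scene [[532.530201039266, 0.0, 279.75200805509843], [0.0, 532.530201039266, 207.24790419363617], [0.0, 0.0, 1.0]] [[0.22, 0.976, 0.001], [0.751, -0.168, -0.639], [-0.623, 0.141, -0.769]] [-0.166, -0.339, 1.809]
board1 [0.496 0.21  0.015] 0.89
board1 [0.233 0.273 0.008] 0.89
board1 [0.259 0.462 0.01 ] 0.69
board1 [0.654 0.208 0.02 ] 0.67
board1 [0.508 0.286 0.013] 0.65
board1 [0.48  0.543 0.009] 0.58
fan [0.598 0.217 0.035] 0.93
transformer [0.449 0.287 0.051] 0.96
relay [0.645 0.127 0.035] 0.61
busbar [0.497 0.382 0.018] 0.69
rack [ 0.62  -0.202  0.051] 0.83
rack [0.598 0.215 0.036] 0.65
crate [0.561 0.273 0.008] 0.93
call [ 0.617 -0.2    0.053] 0.71
call [ 0.503 -0.352  0.023] 0.58
screwdriver [ 0.395 -0.467  0.022] 0.71
screwdriver [ 0.622 -0.2    0.053] 0.51
carton [0.795 0.047 0.049] 0.55
flux [ 0.62  -0.199  0.05 ] 0.2
top [[490.1685023521606, 0.0, 280.08243601304224], [0.0, 490.1685023521606, 205.65805317934448], [0.0, 0.0, 1.0]] [[0.073, -0.997, -0.004], [-0.972, -0.07, -0.226], [0.226, 0.02, -0.974]] [0.022, 0.524, 1.586]
board1 [0.245 0.461 0.008] 0.91
board1 [0.473 0.207 0.018] 0.87
board1 [0.652 0.217 0.017] 0.75
board1 [0.49  0.297 0.012] 0.69
board1 [0.228 0.274 0.008] 0.68
board1 [0.452 0.554 0.006] 0.64
board1 [ 0.696 -0.38   0.068] 0.26
fan [0.592 0.22  0.034] 0.66
transformer [0.44  0.29  0.049] 0.85
relay [0.627 0.129 0.042] 0.79
busbar [0.492 0.387 0.02 ] 0.7
rack [ 0.575 -0.199  0.054] 0.71
crate [0.567 0.273 0.008] 0.92
crate [ 0.384 -0.471  0.022] 0.58
call [0.492 0.293 0.016] 0.57
call [ 0.499 -0.348  0.02 ] 0.52
screwdriver [ 0.385 -0.471  0.024] 0.86
screwdriver [ 0.573 -0.201  0.052] 0.28
carton [0.777 0.046 0.051] 0.82
flux [ 0.694 -0.383  0.065] 0.6
flux [0.774 0.046 0.051] 0.57
1.2
```

View pics/top0.png

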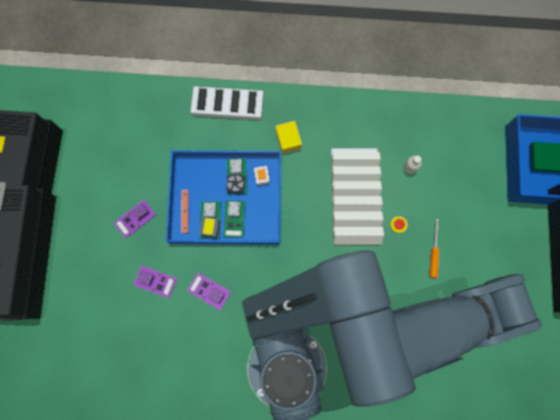

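View pics/scene0.png

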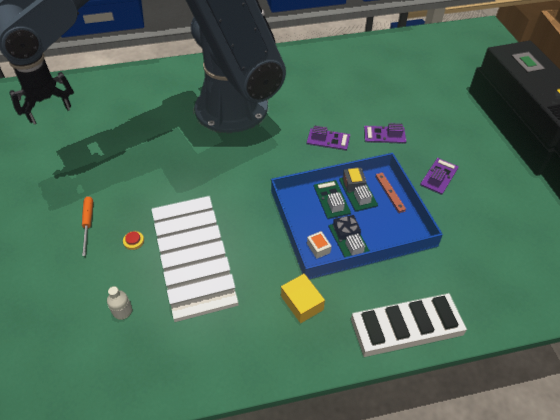

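Three green boards in the crate: the fan board at top (236,175), the transformer board at (210,220) and a free one at (234,215). The three purple look-alikes are outside the crate at (135,218), (155,282) and (209,291). Next I'll get close wrist views of the crate and the rack.

```bash
cat > h.py <<'E'
from bench import manip
import cv2,numpy as np
def down(a):
    """tool pointing down, jaw axis y at world angle a"""
    x=np.array([0,0,-1.]); y=np.array([np.cos(a),np.sin(a),0]); return np.c_[x,y,np.cross(x,y)]
def frame(c,name=None):
    k=manip.get_calibration(c); p,d=manip.grab_frame(c)
    K=k["camera_matrix"]; v,u=np.mgrid[:d.shape[0],:d.shape[1]]
    P=np.stack([(u-K[0,2])/K[0,0]*d,(v-K[1,2])/K[1,1]*d,d],-1)
    W=(P-k["t"])@k["R"]; W[d==0]=np.nan
    if name: cv2.imwrite(f"pics/{name}.png",p[:,:,::-1]); np.savez(f"pics/{name}.npz",p=p,W=W)
    return p,W
E
python3 - <<'E'
from h import *
print(manip.current_tcp_rot().round(2).tolist())
for nm,xy in(("rack",(0.52,-0.2)),("crate",(0.50,0.25))):
    for z in(.5,.45,.4,.35,.3):
        ok=False
        for a in (np.pi/2,-np.pi/2):
            q=manip.inverse_kinematics([*xy,z],down(a))
            if q is not None: print(nm,z,a,np.round(q,2)); ok=True;break
        if ok: break
    manip.move_ptp([*xy,z],down(a))
    p,W=frame("wrist",nm+"1"); k=manip.get_calibration("wrist"); print("cam",np.round(-k["R"].T@k["t"],3),k["R"].round(2).tolist(),k["camera_matrix"][0,0])
    for n in (["rack","call"] if nm=="rack" else ["board1","fan","transformer","relay","busbar"]):
        for r in manip.look_for("wrist",n): print(n,np.round(r["at"],3),round(r["confidence"],2))
print(manip.current_time())
E
```

```text
[[0.0, 0.4, -0.91], [0.0, -0.91, -0.4], [-1.0, 0.0, -0.0]]
rack 0.5 1.5707963267948966 [-0.45  0.24  1.16 -0.    1.74 -2.02]
cam [ 0.448 -0.2    0.643] [[0.0, 1.0, 0.0], [0.96, -0.0, 0.28], [0.28, 0.0, -0.96]] 303.3698078860428
rack [ 0.564 -0.197  0.059] 0.9
call [ 0.493 -0.348  0.02 ] 0.81
call [ 0.567 -0.199  0.055] 0.48
crate 0.5 1.5707963267948966 [ 0.38  0.25  1.16 -0.    1.74 -1.19]
cam [0.428 0.25  0.644] [[0.0, 1.0, 0.0], [0.96, -0.0, 0.29], [0.29, 0.0, -0.96]] 303.3698078860428
board1 [0.244 0.295 0.008] 0.9
board1 [0.652 0.221 0.015] 0.89
board1 [0.451 0.556 0.01 ] 0.77
board1 [0.474 0.216 0.011] 0.74
board1 [0.491 0.3   0.01 ] 0.63
board1 [0.256 0.462 0.007] 0.62
board1 [ 0.563 -0.182  0.05 ] 0.62
fan [0.59  0.222 0.041] 0.61
transformer [0.44  0.294 0.053] 0.83
relay [0.629 0.133 0.042] 0.58
busbar [0.482 0.388 0.022] 0.9
busbar [0.472 0.218 0.01 ] 0.56
5.125
```

```bash
python3 - <<'E'
import cv2,numpy as np
a=cv2.imread("pics/rack1.png");b=cv2.imread("pics/crate1.png")
cv2.imwrite("pics/c1.png",cv2.resize(b[100:330,160:440],None,fx=2.8,fy=2.6)[:600,:800])
cv2.imwrite("pics/r1.png",cv2.resize(a[80:360,120:440],None,fx=2,fy=2))
# heatsink tops etc: heights inside crate
z=np.load("pics/crate1.npz"); W=z["W"];p=z["p"].astype(int)
m=(W[...,0]>.36)&(W[...,0]<.76)&(W[...,1]>.08)&(W[...,1]<.47)&(W[...,2]>.0)
print(np.histogram(W[m][:,2],bins=np.arange(0,.08,.003)))
# heatsink top z~ .044
for lo,hi in((.0395,.050),(.009,.018),(.025,.037)):
    mm=(m&(W[...,2]>lo)&(W[...,2]<hi)).astype(np.uint8)
    n,l,s,c=cv2.connectedComponentsWithStats(mm)
    for i in range(1,n):
        if s[i,4]<60: continue
        Q=W[l==i]; r=cv2.minAreaRect((Q[:,:2]*1000).astype(np.float32)); print(lo,s[i,4],c[i].round(),"mm",np.round(r[0]),np.round(r[1]),round(r[2],1),Q[:,2].mean().round(4),p[l==i].mean(0).round())
z=np.load("pics/rack1.npz"); W=z["W"]
# rack: profile along x at several y
m=(W[...,2]>.012)&(W[...,0]>.3)&(W[...,0]<.8)&(abs(W[...,1]+.2)<.11)
Q=W[m]; r=cv2.minAreaRect((Q[:,:2]*1000).astype(np.float32)); print("rack",r)
m=(W[...,2]>.047)&(W[...,2]<.075)&(W[...,0]>.3)&(W[...,0]<.8)&(abs(W[...,1]+.2)<.12)
n,l,s,c=cv2.connectedComponentsWithStats(m.astype(np.uint8))
for i in range(1,n):
    if s[i,4]<60: continue
    Q=W[l==i]; r=cv2.minAreaRect((Q[:,:2]*1000).astype(np.float32)); print(s[i,4],np.round(r[0],1),np.round(r[1],1),round(r[2],1),np.percentile(Q[:,2],[2,50,98]).round(4))
E
```

```text
(array([ 4050,  2031, 13726,  1343,  1251,  2254,  1107,   306,   218,
         197,   231,   229,   285,  1182,   799,   953,   404,   671,
        1591,   328,     0,     0,     0,     0,     0,     0]), array([0.   , 0.003, 0.006, 0.009, 0.012, 0.015, 0.018, 0.021, 0.024,
       0.027, 0.03 , 0.033, 0.036, 0.039, 0.042, 0.045, 0.048, 0.051,
       0.054, 0.057, 0.06 , 0.063, 0.066, 0.069, 0.072, 0.075, 0.078]))
0.0395 581 [322. 211.] mm [628. 345.] [231. 467.] 44.9 0.0447 [ 8. 35. 76.]
0.0395 398 [303. 150.] mm [497. 302.] [45. 33.] 2.1 0.0456 [200. 208. 208.]
0.0395 396 [261. 154.] mm [506. 218.] [44. 34.] 3.0 0.0455 [192. 200. 199.]
0.0395 679 [264. 198.] mm [596. 223.] [58. 60.] 90.0 0.0411 [91. 94. 92.]
0.0395 486 [222. 215.] mm [633. 135.] [55. 43.] 13.0 0.0416 [245. 195. 121.]
0.0395 328 [266. 226.] mm [657. 226.] [45. 34.] 6.3 0.0454 [196. 204. 205.]
0.009 879 [301. 139.] mm [467. 299.] [137.  74.] 3.9 0.0152 [ 21. 119.  73.]
0.009 1614 [261. 134.] mm [475. 216.] [137.  75.] 3.6 0.0154 [ 23. 114.  67.]
0.009 71 [367. 147.] mm [500. 433.] [102.   6.] 3.7 0.0136 [10. 37. 79.]
[... 153 characters left out ...]
009 235 [278. 221.] mm [644. 246.] [93. 32.] 8.7 0.0151 [  7. 118.  76.]
0.009 265 [284. 240.] mm [699. 264.] [  7. 369.] 4.3 0.0137 [10. 40. 86.]
0.025 647 [318. 209.] mm [547. 255.] [310. 370.] 3.7 0.0312 [ 8. 38. 82.]
rack ((588.5087280273438, -196.01736450195312), (341.9689636230469, 160.25437927246094), 4.041188716888428)
1882 [ 451.  -205.7] [ 40.1 160. ] 4.1 [0.0488 0.058  0.0657]
1745 [ 504.1 -201.8] [ 40.1 160. ] 4.4 [0.0487 0.058  0.0657]
1627 [ 556.8 -198.4] [ 40.5 159.5] 4.0 [0.0485 0.0579 0.0657]
1527 [ 609.9 -194.4] [ 41.1 160. ] 4.4 [0.0481 0.0578 0.0656]
1448 [ 662.1 -190.9] [ 41.5 159.8] 3.8 [0.0478 0.0576 0.0653]
1355 [ 715.4 -186.9] [ 41.1 159.8] 4.3 [0.0479 0.0575 0.0655]
```

View pics/c1.png

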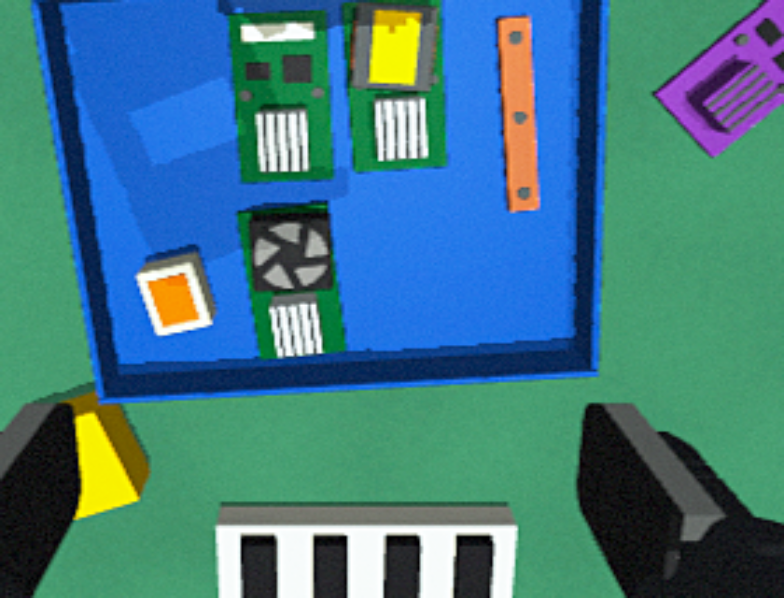

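View pics/r1.png

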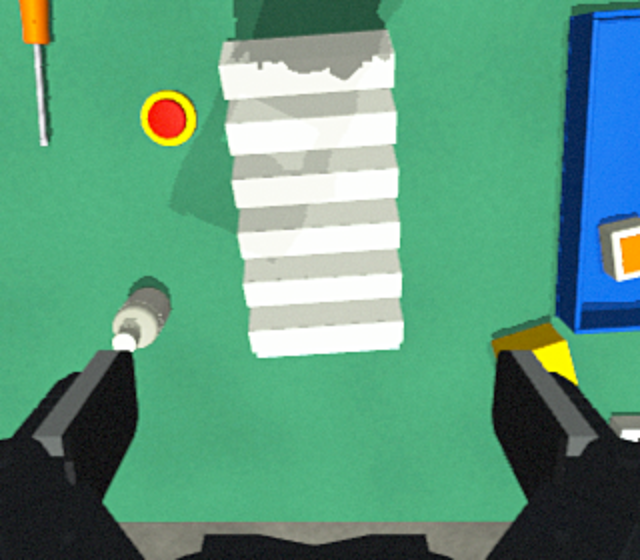

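Wrist view (robot side is up): all boards have their heatsink end toward +x, at about 4° yaw. Fan and transformer sit on the bottom halves of the boards, and there is free space between fan board and bus bar. The rack is yawed about 4°. To cancel camera bias I'll also view the rack with the wrist flipped, and check reachability.

```bash
cat >> h.py <<'E'
YAW=np.radians(4.1)
def rz(a): return np.array([[np.cos(a),-np.sin(a),0],[np.sin(a),np.cos(a),0],[0,0,1]])
S,C=np.sin(np.radians(25)),np.cos(np.radians(25))
def board_R(yaw=YAW): # board axes when standing in rack
    return rz(yaw)@np.array([[S,0,-C],[0,1,0],[C,0,S]])
FLIP=np.diag([1.,-1,-1])
G=np.array([[0,0,1.],[0,1,0],[-1,0,0]]) # tool axes in board frame: x=-bz, y=by, z=bx
E
python3 - <<'E'
from h import *
q0=manip.current_qpos(); 
o=np.array([.5686,-.1975,0]); R=board_R()
for s in(5,4,3):
    f=o+rz(YAW)@[(s-3)*.053,0,.016]
    for up in(0,.09):
        b=f+R@[.065+up,0,-.004]; t=b+R@[.030,0,.0115]
        for F in(np.eye(3),FLIP):
            q=manip.inverse_kinematics(t,R@G@F); print(s,up,F[1,1],t.round(3),None if q is None else np.round(q,2))
for x,y in((.50,.30),(.50,.218),(.657,.226)):
    for F in(np.eye(3),FLIP):
        q=manip.inverse_kinematics([x,y,.018],rz(YAW)@G@F); print(x,y,F[1,1],None if q is None else np.round(q,2))
z=np.load("pics/rack1.npz"); W=z["W"]
def prof(W,tag):
    L=(W-[.5686,-.1975,0])@rz(YAW); m=(abs(L[...,1])<.06)&(L[...,2]>0)&(abs(L[...,0]-.02)<.2)
    x=L[m][:,0]*1000; h=L[m][:,2]*1000
    # period fold
    ph=(x[(x>-130)&(x<165)]+26.5)%53-26.5; hh=h[(x>-130)&(x<165)]
    print(tag,[(int(b),round(float(np.median(hh[(ph>=b)&(ph<b+2)])),1),int(((ph>=b)&(ph<b+2)).sum())) for b in range(-26,26,2)])
    m2=(abs(L[...,1])<.06)&(L[...,2]>.01)&(abs(L[...,0]-.02)<.2)
    print("ends x",np.percentile(L[m2][:,0],[.2,99.8]).round(4))
    m3=(L[...,2]>.05)&(abs(L[...,0]-.02)<.15)&(abs(L[...,1])<.1); print("y",np.percentile(L[m3][:,1],[.5,99.5]).round(4))
prof(W,"norm")
for F in (FLIP,):
  for x in(.62,.58,.54):
    for zz in(.5,.45,.4):
        q=manip.inverse_kinematics([x,-.2,zz],G@F)
        if q is not None: break
    if q is not None: break
print(x,zz,q)
if q is not None:
    manip.move_ptp([x,-.2,zz],G@F); p,W=frame("wrist","rack2"); prof(W,"flip")
for c in("scene","top"):
    p,W=frame(c); prof(W,c)
E
```

```text
5 0 1.0 [ 0.708 -0.188  0.105] [-0.5   0.74  1.89  2.32  0.73  1.98]
5 0 -1.0 [ 0.708 -0.188  0.105] [-0.5   0.74  1.89  2.32  0.73 -1.16]
5 0.09 1.0 [ 0.746 -0.185  0.187] [-0.47  0.62  1.8   2.15  0.59  2.22]
5 0.09 -1.0 [ 0.746 -0.185  0.187] [-0.47  0.62  1.8   2.15  0.59 -0.92]
4 0 1.0 [ 0.655 -0.191  0.105] [-0.57  0.7   2.    2.3   0.81  1.93]
4 0 -1.0 [ 0.655 -0.191  0.105] [-0.57  0.7   2.    2.3   0.81 -1.22]
4 0.09 1.0 [ 0.693 -0.189  0.187] [-0.52  0.56  1.92  2.16  0.65  2.16]
4 0.09 -1.0 [ 0.693 -0.189  0.187] [-0.52  0.56  1.92  2.16  0.65 -0.98]
3 0 1.0 [ 0.602 -0.195  0.105] [-0.64  0.67  2.11  2.27  0.88  1.87]
3 0 -1.0 [ 0.602 -0.195  0.105] [-0.64  0.67  2.11  2.27  0.88 -1.27]
3 0.09 1.0 [ 0.64  -0.192  0.187] [-0.59  0.51  2.04  2.14  0.72  2.12]
3 0.09 -1.0 [ 0.64  -0.192  0.187] [-0.59  0.51  2.04  2.14  0.72 -1.02]
0.5 0.3 1.0 [ 0.46  0.7   1.7  -0.    0.75 -1.18]
0.5 0.3 -1.0 [ 0.46  0.7   1.7  -0.    0.75  1.96]
0.5 0.218 1.0 [ 0.33  0.65  1.8  -0.    0.69 -1.32]
0.5 0.218 -1.0 [ 0.33  0.65  1.8  -0.    0.69  1.83]
0.657 0.226 1.0 [ 0.26  0.86  1.36 -0.    
[... 1562 characters left out ...]
, 361), (12, 606.5, 349), (14, 605.8, 290), (16, 610.1, 221), (18, 680.4, 191), (20, 705.9, 178), (22, 708.1, 192), (24, 696.1, 223)]
ends x [-0.1278  0.1913]
y [-0.0801  0.0773]
top [(-26, 787.8, 190), (-24, 784.9, 193), (-22, 785.8, 227), (-20, 786.7, 228), (-18, 781.9, 182), (-16, 785.6, 206), (-14, 783.5, 198), (-12, 783.0, 188), (-10, 783.2, 199), (-8, 784.2, 183), (-6, 783.1, 173), (-4, 782.9, 196), (-2, 785.2, 184), (0, 784.3, 178), (2, 782.9, 199), (4, 783.6, 190), (6, 788.5, 195), (8, 785.6, 170), (10, 781.2, 220), (12, 777.5, 249), (14, 774.5, 286), (16, 777.1, 255), (18, 778.5, 227), (20, 785.6, 236), (22, 785.2, 208), (24, 787.9, 191)]
ends x [-0.1775  0.1869]
y [-0.068   0.0988]
```

```bash
python3 - <<'E'
from h import *
for n in("rack1","rack2"):
    W=np.load(f"pics/{n}.npz")["W"]
    L=(W-[.5686,-.1975,0])@rz(YAW); m=(abs(L[...,1])<.06)&(L[...,2]>0)&(L[...,2]<.09)&(abs(L[...,0]-.02)<.2)
    x=L[m][:,0]*1000; h=L[m][:,2]*1000
    k=(x>-130)&(x<165)&(h>10); ph=(x[k]+26.5)%53-26.5; hh=h[k]
    print(n,[(int(b),np.percentile(hh[(ph>=b)&(ph<b+2)],[10,50,90]).round(0).astype(int).tolist(),int(((ph>=b)&(ph<b+2)).sum())) for b in range(-26,26,2)])
    for lo,hi in((-.16,-.13),(.17,.2)):
        k=(x/1000>lo-.02)&(x/1000<hi+.02); print([(int(b),round(float(np.median(h[(x>=b)&(x<b+2)])),1)) for b in range(int(lo*1000),int(hi*1000),2) if ((x>=b)&(x<b+2)).any()])
    T=(L[...,2]>.052)&(L[...,2]<.075)&(abs(L[...,0]-.02)<.19)&(abs(L[...,1])<.1)
    n_,l,s,c=cv2.connectedComponentsWithStats(T.astype(np.uint8))
    for i in range(1,n_):
        if s[i,4]>150:
            Q=L[l==i]; print(s[i,4],"x",np.percentile(Q[:,0],[1,99]).round(4),"y",np.percentile(Q[:,1],[1,99]).round(4),"slope",np.polyfit(Q[:,1],Q[:,0],1)[0].round(4), np.percentile(Q[:,2],[1,99]).round(4))
E
```

```text
rack1 [(-26, [58, 60, 63], 452), (-24, [62, 64, 66], 476), (-22, [63, 65, 66], 341), (-20, [62, 64, 65], 331), (-18, [62, 63, 64], 339), (-16, [61, 62, 63], 330), (-14, [60, 61, 62], 330), (-12, [59, 60, 61], 320), (-10, [58, 59, 60], 328), (-8, [57, 58, 59], 321), (-6, [56, 57, 58], 330), (-4, [55, 56, 57], 312), (-2, [54, 55, 56], 322), (0, [53, 54, 56], 315), (2, [52, 53, 55], 305), (4, [51, 53, 54], 317), (6, [50, 52, 53], 255), (8, [21, 50, 51], 53), (10, [22, 24, 26], 84), (12, [26, 28, 31], 186), (14, [30, 33, 35], 322), (16, [34, 37, 39], 419), (18, [38, 41, 44], 416), (20, [43, 45, 48], 424), (22, [47, 50, 52], 434), (24, [51, 54, 57], 423)]
[(-160, 1.6), (-158, 1.6), (-156, 1.7), (-154, 1.7), (-152, 18.5), (-150, 22.1), (-148, 26.6), (-146, 30.5), (-144, 34.6), (-142, 39.1), (-140, 43.3), (-138, 47.9), (-136, 52.2), (-134, 55.9), (-132, 60.3)]
[(182, 18.5), (184, 17.4), (186, 17.2), (188, 17.4), (190, 16.3), (196, 2.7), (198, 1.7)]
1674 x [-0.1349 -0.0989] y [-0.0781  0.0784] slope 0.003 [0.0522 0.0662]
1543 x [-0.0817 -0.0463] y [-0.0781  0.0785] slope 0.0018 [0.0522 0.066
[... 1051 characters left out ...]
), (-140, 44.6), (-138, 49.0), (-136, 54.4), (-134, 58.2), (-132, 62.9)]
[(170, 17.3), (172, 17.6), (174, 17.1), (176, 17.5), (178, 17.2), (180, 17.3), (182, 17.6), (184, 17.4), (186, 17.3), (188, 17.7), (190, 2.6), (192, 1.7), (194, 1.4), (196, 1.6), (198, 1.3)]
1741 x [0.1296 0.1653] y [-0.0799  0.0765] slope 0.005 [0.0521 0.066 ]
1600 x [0.0768 0.1123] y [-0.0799  0.0763] slope 0.0008 [0.0521 0.0663]
1476 x [0.0238 0.059 ] y [-0.0801  0.0764] slope 0.0004 [0.0521 0.0663]
1377 x [-0.0289  0.0064] y [-0.0801  0.0766] slope 0.0016 [0.0522 0.0663]
1291 x [-0.0813 -0.0461] y [-0.0801  0.0767] slope 0.0035 [0.0522 0.0664]
1200 x [-0.1305 -0.0991] y [-0.0796  0.0769] slope 0.0008 [0.0521 0.0662]
```

Both opposing wrist views agree on the rack to within 0.5 mm. Its origin is at (0.5686, -0.198) with yaw 4.1°; each slot's far wall is the higher one. Next: move the transformer.

```bash
cat >> h.py <<'E'
CC=np.array([.543,.254,0]); ORACK=np.array([.5686,-.198,0])
VIEW=(np.array([.60,.25,.45]),G@FLIP)
def detect(name=None):
    """rects (centre mm, size, yaw deg in [-45,45)) of level tops inside the crate, wrist camera"""
    p,W=frame("wrist",name); L=(W-CC)@rz(YAW); out=[]
    inn=(abs(L[...,0])<.149)&(abs(L[...,1])<.179)
    for lo,hi in((.049,.062),(.0385,.0485),(.011,.0215)):
        n,l,s,c=cv2.connectedComponentsWithStats((inn&(W[...,2]>lo)&(W[...,2]<hi)).astype(np.uint8))
        for i in range(1,n):
            if s[i,4]<150: continue
            Q=W[l==i]; r=cv2.minAreaRect((Q[:,:2]*1000).astype(np.float32)); a=(r[2]+45)%90-45
            sx,sy=r[1] if abs(a-r[2])<1 else r[1][::-1]
            col=p[l==i].mean(0).astype(int).tolist()
            out.append((lo,np.round(r[0],1).tolist(),[round(sx),round(sy)],round(a,1),s[i,4],col)); print(*out[-1],Q[:,2].mean().round(4))
    return out
def watch(pos,att=None,v=.1,n=1): manip.move_l(list(pos),att,max_speed=v)
def pick(xy,yaw,z,open_=.62,effort=80,lift=.2,F=FLIP):
    R=rz(yaw)@G@F
    manip.set_gripper(open_); manip.move_ptp([*xy,z+.12],R); manip.move_l([*xy,z],R,max_speed=.12)
    print("down F",manip.current_force().round(1)); manip.set_gripper(0,effort)
    print("grip",round(manip.current_grip_width()*85,1),"mm F",manip.current_force().round(1)); manip.move_l([*xy,lift],R,max_speed=.15)
    print("lifted F",manip.current_force().round(1),round(manip.current_grip_width()*85,1))
def place(xy,yaw,z,open_,F=FLIP):
    R=rz(yaw)@G@F
    manip.move_ptp([*xy,.2],R); manip.move_l([*xy,z],R,max_speed=.1); print("placed F",manip.current_force().round(1))
    manip.set_gripper(open_); manip.move_l([*xy,.2],R,max_speed=.15)
E
python3 - <<'E'
from h import *
manip.move_ptp(*VIEW); D=detect("v1")
T=[d for d in D if d[0]==.049]; 
assert len(T)==1
T=T[0]; xy=np.array(T[1])/1000; yaw=np.radians(T[3])
pick(xy,yaw,.026,open_=1.0,effort=60)
place([.64,.35],YAW,.016,.95)
manip.move_ptp(*VIEW); detect("v2"); print(manip.current_time())
E
```

```text
0.049 [436.9, 292.7] [60, 55] -2.0 805 [133, 121, 38] 0.053
0.0385 [657.3, 224.5] [44, 34] 6.6 512 [173, 182, 180] 0.0457
0.0385 [633.1, 133.0] [56, 44] 13.4 767 [229, 173, 108] 0.0416
0.0385 [595.8, 221.2] [59, 60] 1.7 1022 [75, 78, 77] 0.041
0.0385 [505.9, 216.8] [45, 32] 0.8 414 [124, 131, 129] 0.0456
0.0385 [496.5, 299.7] [44, 34] 4.5 414 [125, 133, 131] 0.0457
0.011 [627.7, 220.8] [129, 70] 6.8 1041 [13, 105, 58] 0.0155
0.011 [489.5, 387.4] [150, 23] 6.6 829 [191, 113, 71] 0.0192
0.011 [475.8, 215.3] [130, 70] 2.7 1657 [29, 84, 52] 0.0161
0.011 [466.5, 297.5] [130, 70] 4.2 847 [13, 87, 46] 0.0157
down F [ 0.8  0.7 -1.1]
grip 52.5 mm F [-2.  -0.3  9.5]
lifted F [ 0.5 -0.5 -2.2] 52.6
placed F [-13.2  -7.   19.2]
0.0385 [657.2, 224.5] [44, 34] 6.9 505 [179, 188, 186] 0.0457
0.0385 [639.2, 350.0] [60, 56] 2.8 1081 [163, 165, 52] 0.0448
0.0385 [632.8, 132.8] [56, 44] 13.9 773 [229, 173, 109] 0.0416
0.0385 [595.8, 221.7] [59, 58] 1.6 1029 [76, 78, 78] 0.041
0.0385 [505.6, 216.7] [45, 34] 1.7 424 [119, 128, 125] 0.0456
0.0385 [496.3, 299.5] [44, 34] 5.3 414 [125, 133, 131] 0.0457
0.011 [627.4, 221.5] [130, 72] 6.6 1077 [13, 105, 58] 0.0154
0.011 [489.8, 387.2] [150, 23] 6.5 840 [192, 113, 72] 0.0192
0.011 [475.4, 215.0] [130, 70] 2.5 1666 [29, 83, 53] 0.0161
0.011 [466.5, 297.6] [130, 70] 4.2 1637 [28, 91, 55] 0.0162
19.15
```

```bash
python3 - <<'E'
from h import *
pick([.5958,.2215],np.radians(3),.020,open_=.9,effort=40)
place([.475,.122],YAW-np.pi/2,.013,.9)
manip.move_ptp(*VIEW); detect("v3"); print(manip.current_time())
E
```

```text
down F [ 0.6 -0.1  0.1]
grip 58.6 mm F [-0.9  0.1  5.7]
lifted F [ 0.4 -0.3  0.4] 58.7Traceback (most recent call last):
  File "<stdin>", line 3, in <module>
  File "h.py", line 44, in place
    manip.move_ptp([*xy,.2],R); manip.move_l([*xy,z],R,max_speed=.1); print("placed F",manip.current_force().round(1))
    ~~~~~~~~~~~~~~^^^^^^^^^^^^
bench.Unreachable: the arm cannot take that pose within its joint ranges
```

```bash
python3 - <<'E'
from h import *
print(manip.current_grip_width()*85)
place([.475,.122],YAW+np.pi/2,.013,.9)
manip.move_ptp(*VIEW); detect("v3"); print(manip.current_time())
E
```

```text
58.687632637741615
placed F [ 0.7 -0.9 -1. ]
0.0385 [657.2, 224.5] [44, 34] 6.7 507 [174, 183, 181] 0.0457
0.0385 [639.3, 349.9] [60, 56] 2.5 1059 [162, 164, 52] 0.0448
0.0385 [632.9, 132.8] [55, 44] 13.9 766 [229, 173, 108] 0.0416
0.0385 [505.6, 216.4] [45, 34] 2.6 419 [120, 129, 126] 0.0455
0.0385 [496.4, 299.7] [45, 34] 4.5 409 [125, 134, 132] 0.0456
0.011 [627.4, 220.8] [130, 70] 6.8 2133 [32, 110, 68] 0.0159
0.011 [489.7, 387.2] [150, 23] 6.2 842 [192, 113, 71] 0.0192
0.011 [475.5, 215.1] [131, 70] 2.6 1657 [29, 83, 52] 0.0161
0.011 [466.3, 297.6] [131, 70] 4.2 1636 [28, 91, 55] 0.0162
30.2583
```

```bash
cat >> h.py <<'E'
def rackpose(slot,up,gx,gz):
    """TCP for board 'up' m short of home; gx,gz = TCP in board frame"""
    R=board_R(); b=ORACK+rz(YAW)@[(slot-3)*.053,0,.016]+R@[.065+up,0,-.004]
    return b+R@[gx,0,gz],R@G@FLIP
def to_rack(slot,gx=.030,gz=.011):
    p,R=rackpose(slot,.14,gx,gz)
    manip.move_ptp(p,R); print("pre",manip.current_ee_pos().round(3),round(manip.current_grip_width()*85,1),manip.current_time())
def insert(slot,gx=.030,gz=.011):
    R=board_R(); ax=R[:,0]
    manip.move_l(rackpose(slot,.055,gx,gz)[0],max_speed=.15); manip.dwell(.2); F0=manip.current_force()
    for up in [.045,.035,.025,.015,.010,.006,.004,.003,.002,.001,0,-.001,-.002,-.003,-.004]:
        manip.move_l(rackpose(slot,up,gx,gz)[0],max_speed=.06)
        F=manip.current_force()-F0; f=F@ax; print(up,F.round(1),round(f,1))
        if f>10: break
    return up
def release(op=.62,back=.12):
    manip.set_gripper(op); R=manip.current_tcp_rot(); p=manip.current_ee_pos()
    manip.move_l(p-back*R[:,0],max_speed=.12)
E
python3 - <<'E'
from h import *
pick([.6572,.2248],np.radians(6.7),.017,open_=.65,effort=80,lift=.28)
to_rack(5)
frame("wrist","pre5"); p,_=frame("top","pre5t")
a=cv2.imread("pics/pre5.png"); b=cv2.imread("pics/pre5t.png")[100:310,280:560]; cv2.imwrite("pics/pre5c.png",np.hstack([a[:,:400],cv2.resize(b,(400,420))])); print(manip.current_time())
E
```

```text
down F [ 0.7 -0.5  0.4]
grip 32.8 mm F [-0.2 -0.   5.6]
lifted F [ 0.4  0.3 -1.5] 32.4
pre [ 0.767 -0.183  0.232] 32.7 37.3
37.4
```

View pics/pre5c.png

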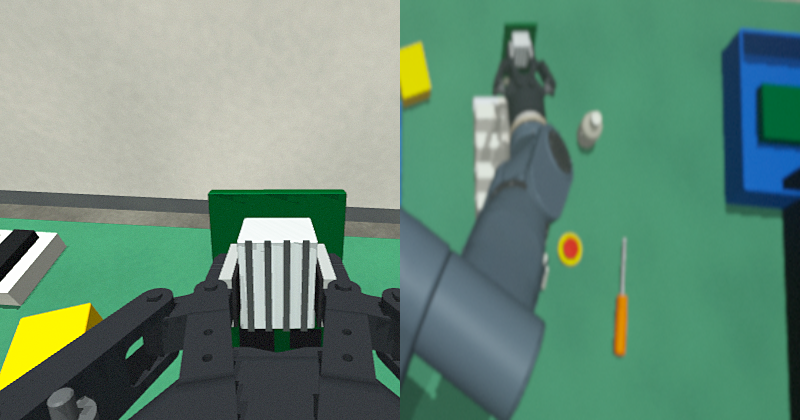

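The board is held square by the block, top end up and heatsink toward the robot, above slot 5. Inserting it now.

```bash
python3 - <<'E'
from h import *
print(insert(5),manip.current_time())
E
```

```text
0.045 [ 0.6 -0.2 -0.6] -0.3
0.035 [ 1.6 -1.2  1. ] 1.6
0.025 [ 1.2 -1.2  0.4] 0.8
0.015 [ 0.6 -0.5 -0. ] 0.2
0.01 [ 0.8 -1.3  0.4] 0.6
0.006 [ 0.9 -0.3 -0.1] 0.3
0.004 [1.3 0.1 0. ] 0.6
0.003 [ 0.6 -1.5 -0. ] 0.2
0.002 [ 0.9 -0.4  2.4] 2.6
0.001 [1.5 0.6 6.7] 6.7
0 [ 0.6  0.8 11.1] 10.3
0 41.3333
```

Bottomed right at the nominal depth with almost no friction. Release and check.

```bash
cat >> h.py <<'E'
def check(slot,name):
    """board top edge & face in the rack frame, from the wrist camera"""
    p,W=frame("wrist",name); L=(W-ORACK)@rz(YAW)
    g=p.astype(int); green=(g[...,1]>g[...,0]*1.4)&(g[...,1]>g[...,2]*1.15)
    x0=(slot-3)*.053
    m=green&(L[...,2]>.07)&(L[...,2]<.16)&(abs(L[...,0]-x0-.045)<.06)&(abs(L[...,1])<.09); Q=L[m]
    if len(Q)<50: print("few",len(Q)); return
    A=np.c_[Q[:,0],Q[:,1],np.ones(len(Q))]
    s=np.polyfit(Q[:,2],Q[:,0],1); print("slot",slot,"n",len(Q),"zmax",np.percentile(Q[:,2],99).round(4),"y",np.percentile(Q[:,1],[1,99]).round(3),"lean",np.degrees(np.arctan(s[0])).round(1),"x at z=.1 rel",(np.polyval(s,.1)-x0).round(4))
E
python3 - <<'E'
from h import *
release(); print(manip.current_force().round(1))
check(5,"s5")
manip.move_ptp(*VIEW); detect("v4"); print(manip.current_time())
E
```

```text
[ 0.7 -0.6 -0.5]
slot 5 n 3396 zmax 0.1319 y [-0.035  0.034] lean 31.3 x at z=.1 rel 0.042
0.0385 [646.2, 304.5] [60, 56] 2.7 1065 [166, 169, 55] 0.0448
0.0385 [632.9, 132.9] [56, 44] 13.4 771 [233, 177, 111] 0.0417
0.0385 [505.6, 216.5] [45, 34] 1.4 420 [123, 132, 129] 0.0456
0.0385 [496.2, 299.7] [45, 34] 3.7 409 [130, 139, 136] 0.0458
0.011 [489.6, 387.2] [150, 22] 6.5 839 [195, 116, 73] 0.0192
0.011 [475.8, 215.1] [131, 70] 2.5 1653 [30, 85, 53] 0.0161
0.011 [466.5, 297.5] [130, 70] 4.2 1636 [29, 94, 57] 0.0162
45.4833
```

View pics/s5.png

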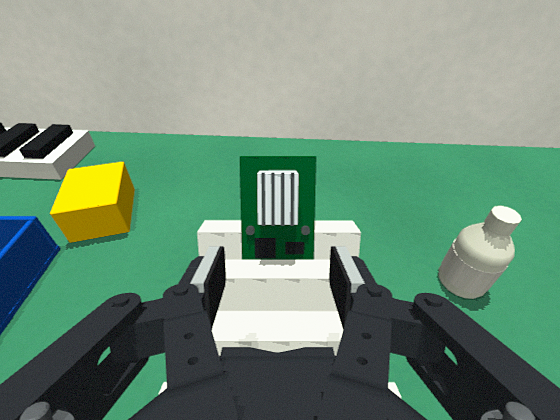

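The board stands in slot 5, centred, heatsink facing the robot. The transformer was knocked from (639,350) to (646,305) mm; it is still in the crate and out of the way. Now the second board goes to slot 4.

```bash
python3 - <<'E'
from h import *
pick([.5056,.2167],np.radians(2.5),.017,open_=.65,effort=80,lift=.28)
to_rack(4)
up=insert(4); assert -.003<=up<=.003
release(); check(4,"s4"); print(manip.current_force().round(1))
manip.move_ptp(*VIEW); detect("v5"); print(manip.current_time())
E
```

```text
down F [-0.9  0.3  0.3]
grip 33.2 mm F [-1.  -1.5  5.8]
lifted F [ 0.2  0.3 -2.6] 32.4
pre [ 0.714 -0.187  0.232] 32.6 52.5833
0.045 [-0.5  1.4 -0.8] -0.9
0.035 [-1.7  1.   0. ] -0.6
0.025 [-1.4  0.5 -0.5] -1.0
0.015 [-0.8  0.1  0.2] -0.2
0.01 [-0.5  0.5  0.1] -0.1
0.006 [-0.5  1.1 -0.9] -0.9
0.004 [-0.4  0.6 -0.1] -0.2
0.003 [-0.4  0.4 -0.6] -0.7
0.002 [0.4 0.3 1.9] 1.9
0.001 [-0.1  2.5  6.5] 6.0
0 [-0.6  2.4 11.9] 10.6
slot 4 n 3680 zmax 0.132 y [-0.034  0.035] lean 34.2 x at z=.1 rel 0.0457
[ 0.3 -0.6 -1.6]
0.0385 [646.1, 304.5] [60, 56] 2.8 1071 [170, 172, 56] 0.0447
0.0385 [632.8, 132.9] [56, 44] 13.9 773 [236, 180, 113] 0.0416
0.0385 [496.3, 299.6] [45, 34] 4.1 412 [133, 142, 139] 0.0458
0.011 [489.6, 387.3] [150, 23] 6.6 827 [200, 120, 75] 0.0192
0.011 [466.3, 297.5] [130, 70] 4.2 1639 [30, 96, 59] 0.0162
60.7
```

View pics/s4.png

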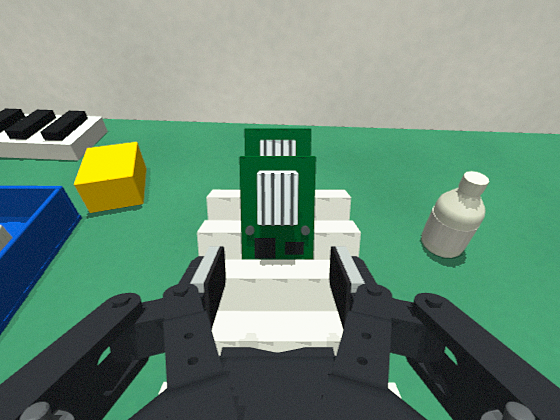

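Slot 4 is filled and looks the same as slot 5. Third board goes to slot 3.

```bash
python3 - <<'E'
from h import *
pick([.4963,.2997],np.radians(4.2),.017,open_=.65,effort=80,lift=.28)
to_rack(3)
up=insert(3); assert -.003<=up<=.003
release(); check(3,"s3"); print(manip.current_force().round(1))
# views: crate, rack and button
manip.move_ptp(*VIEW); detect("v6")
manip.move_ptp([.52,-.2,.5],down(np.pi/2)); p,W=frame("wrist","rack3")
L=(W-ORACK)@rz(YAW); g=p.astype(int)
red=(g[...,0]>150)&(g[...,1]<70)&(g[...,2]<70)&(W[...,2]<.08)&(W[...,1]<-.25)&(W[...,1]>-.45); Q=W[red]
yel=(g[...,0]>150)&(g[...,1]>130)&(g[...,2]<90)&(W[...,2]<.08)&(W[...,1]<-.25)&(W[...,1]>-.45)
print("red",red.sum(),cv2.minEnclosingCircle((Q[:,:2]*1000).astype(np.float32)),np.median(Q,0).round(4)); Y=W[yel]; print("yel",cv2.minEnclosingCircle((Y[:,:2]*1000).astype(np.float32)),np.median(Y,0).round(4))
for r in manip.look_for("wrist","call"): print(np.round(r["at"],3),round(r["confidence"],2))
print(manip.current_time())
E
```

```text
down F [ 0.4 -0.1  0. ]
grip 32.4 mm F [-0.7 -0.3  6. ]
lifted F [ 0.3 -1.  -2.8] 32.2
pre [ 0.662 -0.191  0.232] 32.7 67.9417
0.045 [ 0.6 -0.1  0.4] 0.6
0.035 [ 0.  -0.6  0.5] 0.5
0.025 [ 0.9 -1.1  0.5] 0.7
0.015 [-0.4 -1.3  1.2] 0.9
0.01 [ 0.5 -1.8  1.1] 1.1
0.006 [ 1.3 -1.7  1.1] 1.5
0.004 [-0.1 -1.   1.1] 0.9
0.003 [ 0.1 -1.1  0.6] 0.6
0.002 [ 1.9 -1.4  3.5] 3.9
0.001 [0.6 0.3 8.5] 8.0
0 [-0.1  1.2 13.1] 11.9
slot 3 n 3631 zmax 0.132 y [-0.033  0.035] lean 34.1 x at z=.1 rel 0.0455
[ 0.3 -0.5 -0.1]
0.0385 [646.1, 304.5] [60, 56] 2.8 1067 [171, 174, 57] 0.0448
0.0385 [632.8, 133.0] [56, 44] 14.2 767 [237, 182, 114] 0.0417
0.011 [489.9, 387.3] [150, 23] 6.5 842 [201, 121, 76] 0.0192
red 283 ((496.9837951660156, -348.22198486328125), 19.14423942565918) [ 0.4957 -0.348   0.0231]
yel ((497.38238525390625, -350.28680419921875), 29.840742111206055) [ 0.4963 -0.3447  0.0132]
[ 0.496 -0.345  0.023] 0.75
79.4583
```

View pics/rack3.png

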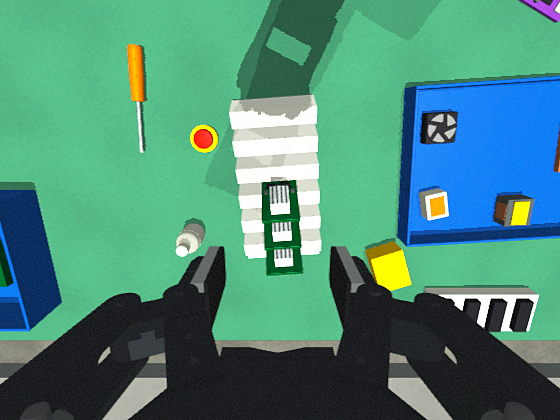

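View pics/v6.png

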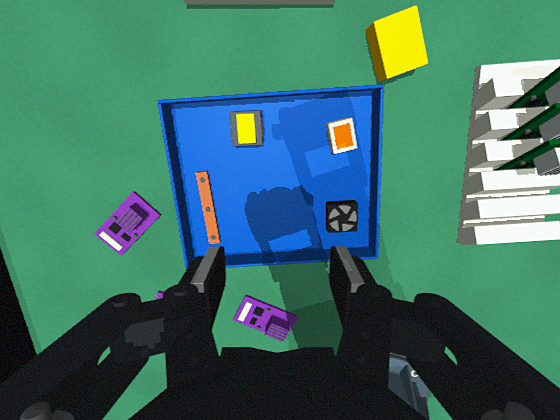

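All three boards stand in slots 3 to 5 (top view (280,200), (282,232), (283,258)). The crate holds only fan, transformer, relay and bus bar. Now the button, px (203,138). I'll also check the second blue box at the picture's left edge.

```bash
python3 - <<'E'
from h import *
k=manip.get_calibration("top"); d=np.load("pics/top0.npy"); K=k["camera_matrix"]
for u,v in((540,150),(552,158),(515,160),(500,160)):
    z=d[v,u]; print(u,v,((np.array([(u-K[0,2])/K[0,0]*z,(v-K[1,2])/K[1,1]*z,z])-k["t"])@k["R"]).round(3))
R=down(np.pi/2); x,y=.497,-.3482
manip.set_gripper(0); manip.move_ptp([x,y,.12],R); manip.move_l([x,y,.03],R,max_speed=.1); manip.dwell(.2); F0=manip.current_force()[2]
for z in np.arange(.026,.008,-.001):
    manip.move_l([x,y,z],R,max_speed=.03); f=manip.current_force()[2]-F0; print(round(z,3),manip.current_ee_pos()[2].round(4),round(f,1))
    if f>14: break
manip.dwell(.3); manip.move_l([x,y,.15],R,max_speed=.1)
manip.move_ptp([.45,-.2,.5],R); manip.dwell(.5)
p,W=frame("wrist","end"); frame("top","endt"); frame("scene","ends")
print(manip.current_force().round(1),manip.current_time())
a=cv2.imread("pics/end.png"); b=cv2.imread("pics/ends.png"); cv2.imwrite("pics/endc.png",np.hstack([a[:,100:480],b[:,60:480]]))
E
```

```text
540 150 [ 0.789 -0.828  0.041]
552 158 [ 0.761 -0.866  0.045]
515 160 [ 0.736 -0.727  0.07 ]
500 160 [ 0.757 -0.706  0.001]
0.026 0.0258 0.2
0.025 0.0249 -0.2
0.024 0.024 0.4
0.023 0.0229 -0.3
0.022 0.0221 0.3
0.021 0.0211 2.6
0.02 0.0201 3.2
0.019 0.0191 3.1
0.018 0.0181 4.3
0.017 0.0171 4.2
0.016 0.0161 5.4
0.015 0.0159 14.8
[ 0.5  0.5 -0.1] 89.675
```

View pics/endc.png

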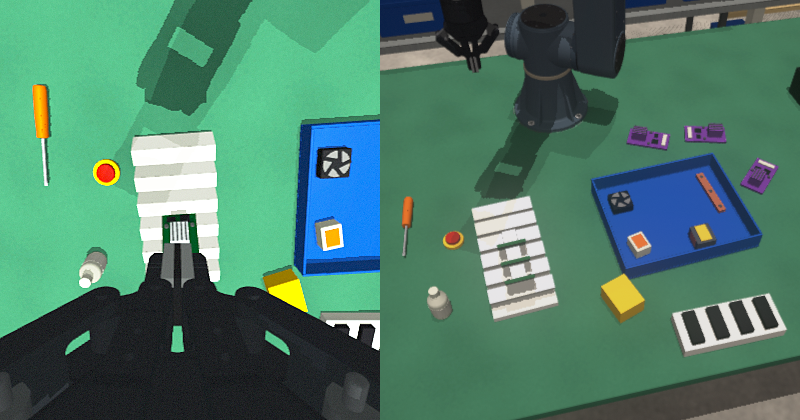

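The button bottomed out: contact at 21.7 mm, hard stop at 15.9 mm, about 6 mm of travel, 14.8 N at the stop. The second blue box is a background object beyond reach, 1.15 m from the base. Everything is in place, so I'm handing in.

```bash
python3 -c "
from bench import manip
print(manip.sign_off(), manip.current_time())"
```

```text
the job is handed in; nothing more can be done
the job is handed in; nothing more can be done
```

The job is handed in: all three green boards stand in the rack, in slots 5, 4 and 3, centred within its width. Each has its heatsink end up and facing the robot.

- **Clutter:** I moved the transformer and the fan off the boards to free spots in the crate. During the run the transformer was knocked about 4 cm. In the last pictures the fan, transformer, relay and bus bar are all in the crate.
- **Fit in the slots:** each board met the slot floor at the expected depth, with 10 to 12 N at contact and almost no friction on the way in.
- **Button:** after the boards were in, I pressed the call button through its full 6 mm to the stop (14.8 N) and let it go. The robot clock was at about 90 s of the 210 s allowed.
- **Last pictures:** these show the bystanders in place and the gripper clear of everything.

**One check disagreed:** after release, a rough camera fit put the boards' lean at 31 to 34° and not 25°. The slots are 14 mm wide and the boards 8 mm thick, so I take this as boards resting back in the slack plus fit error. I did not measure the lean more closely.

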